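# Call off two reagents and acknowledge

## Robot

A 7-joint arm with a two-finger parallel gripper is mounted at the origin on a cart in front of the work surface, level with it; the furniture and walls round the work are solid. World frame = base frame: x ahead of the robot, y to its left, z up, the work surface at z = 0. Lengths are in m, angles in rad, forces in N, time in s.
With the tool pointing down it reaches from about 0.425 to 0.95 m from the base axis. Payload 4.7 kg.
Tool frame: the origin (TCP) lies midway between the tips of the shut fingers; the grasp point (between the pads) lies env.grip_point_offset behind it (env.grip_point_offset is the distance from the TCP to the grasp point, in m); z points along the fingers, y is the line along which they close (so a half turn about z gives the same grasp; the last joint's range is limited). The gripper opens to 85 mm and grips with 20 to 120 N. Pads are 22 mm wide; open, the fingers measure 114 mm over their backs; the gripper's body (76 mm by 85 mm) begins 54 mm behind the grasp point. The pads swing forward as they close: fully open they stand 13 mm farther back than shut.
Start: joints at [-1.161, 0.469, -0.049, 1.532, 0.024, 1.141, -0.082], TCP at [0.287, 0.611, 0.231] pointing down, gripper open.
Joint ranges: [-2.59, 2.59], [-0.33, 1.99], [-1.39, 1.29], [0.1, 2.45], [-1.04, 4.18], [0.21, 1.99], [-2.66, 2.66]. Speed limits (rad/s): [2.57, 2.57, 3.14, 3.14, 3.14, 3.14, 3.14].

## Interface

Orientations are given as [roll, pitch, yaw] about the fixed x, y, z axes, in that order (R = Rz(yaw) Ry(pitch) Rx(roll)).
In Python, from station import env gives the robot as it stands. The module is installed in compiled form; this text tells all that it offers.
- The arm moves only by the tool servo_tool, never from a script. Its argument "plan" is a list of rows, each an object of numbers: "gripper": the opening, from 0 (shut) to 1 (fully open); "tx", "ty", "tz": the shift along the tool's x, y, z in m; "rx", "ry", "rz": the turn, a rotation vector about the tool's x, y, z in rad. In form: [{"gripper": .., "tx": .., "ty": .., "tz": .., "rx": .., "ry": .., "rz": ..}, ...]. A call has 1 to 12 rows; each row shifts and turns the commanded pose from where the row before left it, along the tool's axes as they then stand; what a row does not reach is not made up. A row lasts 1/8 s, in which the tool goes at most 62.5 mm and 10.7 degrees, less where a joint would pass 70% of its speed; a pose out of reach is approached as far as the arm can. A call is refused whole if a number of a shift passes 0.0625 or a number of a turn 0.188, either way. A call with a gripper value outside its range is refused whole. The fingers move at their own pace and stop on an object; "squeeze" is the grip in N (left out, the last holds). Time passes only in rows, so rows that do not move let the fingers close. It gives the time, the measured TCP pose, the force, the opening and the grip force at its end, in the units of the state.
- env.get_obs(): the state, without advancing time (a new reading comes with each control period).
- env.capture(name): name is "side" or "top"; returns a dict with "frame" (400x640x3 uint8, red, green, blue), "z_map" (400x640 float32, m along the optical axis (not along the pixel's ray), 0 where there is no reading), "mtx" (3x3 intrinsics, pixels), "rvec" (rotation vector, rad) and "tvec" (3), from world to camera coordinates, as OpenCV has them. Camera axes: x right, y down, z forward; pixel columns grow to the right and rows downward; lengths in m; the calibration is good to about 2 mm. A picture is of the moment at which its call begins.
- env.hand_in(): hands the job in; it is judged then, once.
Trained networks look in the newest picture that a camera, given by its name, has taken for a name from the list of things; names that differ only in an ending like _2 or _b are one class to them, and where a whole thing is asked for, a point or a joint stands for the part that bears it (a point fixed in the world has none). Each returns a list of dicts, best first, with "p" (0 to 1); they miss things now and then, are a little off and sometimes report something else, mostly with a low value. They report only what shows in the picture. A call takes as long as a camera call.
- env.silhouettes(camera, query): "mask" (400x640 bool, what is visible of it) and "rect" ([centre column, centre row, width, height] in pixels, round what is visible of it).
- env.mark_of(camera, query): "uv" ([column, row] in pixels: a listed point, or the origin of a listed thing).
The state is a dict: "t": time; "joint_pos": joint angles; "qd": joint speeds; "effort": joint torques, N m; "tool_pos": TCP position; "tcp_rot": TCP orientation; "force": force on the tool from outside, world axes, zero at the start; "wrist_torque": the same for the moment, N m; "grip_width": finger opening in m; "gripper_force": force on a finger pad.
Only numpy, scipy, OpenCV 4.12 (cv2) and the standard library are available. Lean on these libraries where they do the work, as an engineer would, in place of code of your own. Each camera call takes 0.05 s, during which the arm holds its last target. There are 200 camera calls.

## Task

Call off two reagents for the witness on camera: of the four bottles that stand with the grey key box in front and to the right of the long flat case, point at the tallest and then at the small dropper bottle with the tapered nozzle, each time from straight above the middle of its top, fingertips down and a few centimetres clear, and keep still for about two seconds. Then press the round key on the grey box fully down and let it come up again. Never touch or shift a bottle or the white sample cup, and stay high over the other two bottles, so that neither seems pointed at.

Things in the scene. Friction and masses are not known exactly. Their poses are not given: they have to be found in the camera images.
- tall_bottle: the tallest bottle: a white reagent bottle with a screw cap, round, 60 mm in diameter and 135 mm tall, cap 35 mm in diameter. Loose, upright. Origin at the centre of its underside on the worktop, z up; the middle of its top lies 135 mm above the origin.
- dropper_bottle: the dropper bottle: a small brown glass bottle, round, 27 mm in diameter, whose slim black nozzle tapers to a point 82 mm above the worktop. Light, loose, upright. Origin at the centre of its underside, z up; the nozzle's tip lies 82 mm above the origin.
- short_bottle: not to be pointed at: a shorter white bottle of the same make as the tallest, 48 mm in diameter and 105 mm tall. Loose, upright. Origin at the centre of its underside, z up.
- brown_bottle: not to be pointed at: a brown glass bottle with a plain screw cap, 42 mm in diameter and 98 mm tall. Loose, upright. Origin at the centre of its underside, z up. It stands to the right of the long case; the three other bottles and the grey box trade places in front of the case from run to run.
- cup: bystander: a white-lidded sample cup with a wide lid, 64 mm in diameter, 70 mm tall, loose. Origin at the centre of its underside.
- key_top (a point): centre of the top face of the key: a white round push key, 30 mm in diameter, that points up out of a round black collar (46 mm in diameter) in the middle of the top of a fixed grey box, 60 x 60 mm and 58 mm tall. Unpressed, the key's top is 80 mm above the worktop and 10 mm above the collar. The point moves down with the key.
- key (a joint): travel of the key: 0 = up, 0.006 m = fully down. A spring of about 1.5 N at the start and 5 N fully down brings it back up.

How it is judged:
By the outcome, as a careful person would: the job done as asked, in the order asked, and still so for the second after the job is handed in, with the robot touching nothing.
It also fails if it takes over 48 s, if anything falls off the work surface, if the arm or the gripper's body presses on something with over 40 N, if the wrist force passes 120 N, or if a joint passes its speed limit or range.

## Working session

There is one attempt and no reset: what is moved stays moved. The work goes in short steps, Python scripts to look and compute and a tool call to move; the robot and the scene stay as the last step left them, time stands still between calls to the robot, and variables do not carry over. Pictures are saved under pics/ and viewed, at most 10 in all, crops included, and the job is handed in when it is done.

Besides the shell and the picture viewer there is one more tool, called after ">>>" by a JSON object that holds its "fn" and its "kwargs", one argument or row to a line. servo_tool: Moves the arm, as the interface text tells. Its arguments: {"type":"object","properties":{"plan":{"type":"array"},"squeeze":{"type":"number"}},"required":["plan"]}

```bash
mkdir -p pics; cat > h.py <<'E'
import numpy as np, cv2
from station import env
def cam(n):
    c=env.capture(n); R=cv2.Rodrigues(np.array(c["rvec"],float))[0]
    return c,R,np.array(c["tvec"],float).reshape(3)
def world(c,R,t,uv,z):
    d=np.linalg.inv(c["mtx"])@np.array([uv[0],uv[1],1.0]); return R.T@(d*z-t)
def on_plane(c,R,t,uv,zp):
    d=R.T@np.linalg.inv(c["mtx"])@np.array([uv[0],uv[1],1.0]); o=-R.T@t
    return o+d*(zp-o[2])/d[2]
E
python3 - <<'E'
from h import *
H=dict(tall_bottle=.135,dropper_bottle=.082,short_bottle=.105,brown_bottle=.098,cup=.07,key_top=.08)
o=env.get_obs(); print({k:np.round(o[k],3) for k in("t","tool_pos","tcp_rot","grip_width","force")}, env.grip_point_offset)
for n in("top","side"):
    c,R,t=cam(n); cv2.imwrite(f"pics/{n}.png",c["frame"][:,:,::-1]); print(n,"cam at",np.round(-R.T@t,3))
    for q,h in H.items():
        for s in env.silhouettes(n,q)[:2]:
            m=s["mask"]&(c["z_map"]>0); v,u=np.nonzero(m)
            if len(v)==0: continue
            P=np.array([world(c,R,t,(a,b),c["z_map"][b,a]) for a,b in zip(u,v)])
            top=P[P[:,2]>P[:,2].max()-.012] if 0 else P[P[:,2]>np.percentile(P[:,2],98)-.01]
            print(n,q,"p%.2f"%s["p"],np.round(s["rect"]),"zmax%.3f"%np.percentile(P[:,2],98),"topmid",np.round((top.min(0)+top.max(0))/2,3),"ext",np.round(np.ptp(P,axis=0),3))
        for s in env.mark_of(n,q)[:2]:
            print("   mark p%.2f"%s["p"],np.round(s["uv"]),np.round(on_plane(c,R,t,s["uv"],.08 if q=="key_top" else 0),3))
E
```

```text
{'t': np.float64(0.0), 'tool_pos': array([0.287, 0.611, 0.23 ]), 'tcp_rot': array([-3.14 ,  0.   ,  2.703]), 'grip_width': np.float64(0.085), 'force': array([-0.089, -0.454, -0.145])} 0.0187
top cam at [0.368 0.256 0.941]
top tall_bottle p0.93 [330. 276.  37.  38.] zmax0.137 topmid [0.369 0.249 0.134] ext [0.063 0.065 0.143]
   mark p0.89 [329. 277.] [0.369 0.251 0.   ]
top dropper_bottle p0.58 [286. 275.  11.  11.] zmax0.080 topmid [0.378 0.335 0.077] ext [0.022 0.025 0.075]
   mark p0.47 [286. 275.] [0.374 0.335 0.   ]
top short_bottle p0.60 [288. 218.  25.  29.] zmax0.107 topmid [0.482 0.328 0.104] ext [0.046 0.046 0.102]
top short_bottle p0.33 [287. 274.  16.  11.] zmax0.080 topmid [0.378 0.335 0.077] ext [0.024 0.026 0.072]
   mark p0.90 [290. 220.] [0.482 0.327 0.   ]
top brown_bottle p0.63 [359. 180.  21.  28.] zmax0.100 topmid [0.551 0.197 0.096] ext [0.041 0.043 0.102]
   mark p0.60 [359. 182.] [0.557 0.189 0.   ]
top cup p0.59 [393. 139.  34.  37.] zmax0.073 topmid [0.632 0.13  0.068] ext [0.087 0.076 0.078]
   mark p0.91 [386. 145.] [0.633 0.132 0.   ]
top key_top p0.66 [2
[... 366 characters left out ...]
76 topmid [0.378 0.338 0.074] ext [0.023 0.026 0.079]
   mark p0.85 [387. 229.] [0.382 0.348 0.   ]
side short_bottle p0.95 [348. 228.  25.  48.] zmax0.107 topmid [0.483 0.33  0.103] ext [0.062 0.098 0.11 ]
   mark p0.65 [345. 242.] [ 0.477  0.328 -0.   ]
side brown_bottle p0.57 [284. 199.  26.  40.] zmax0.100 topmid [0.551 0.197 0.096] ext [0.042 0.103 0.102]
   mark p0.80 [284. 212.] [0.547 0.197 0.   ]
side cup p0.97 [232. 195.  36.  39.] zmax0.072 topmid [0.632 0.13  0.068] ext [0.082 0.132 0.075]
   mark p0.74 [236. 210.] [0.635 0.14  0.   ]
side key_top p0.78 [381. 251.  19.  18.] zmax0.083 topmid [0.469 0.418 0.078] ext [0.035 0.034 0.016]
   mark p0.71 [379. 249.] [0.469 0.416 0.08 ]
```

View pics/top.png

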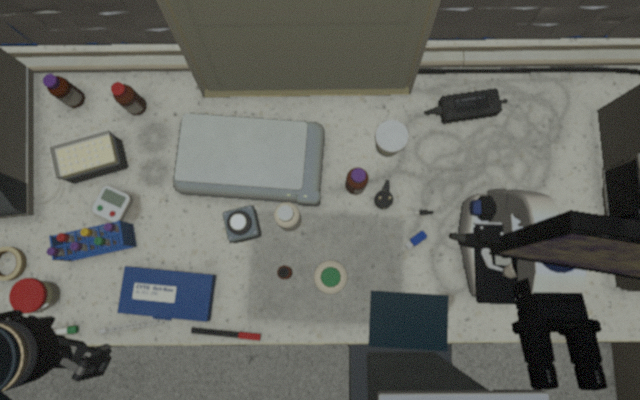

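View pics/side.png

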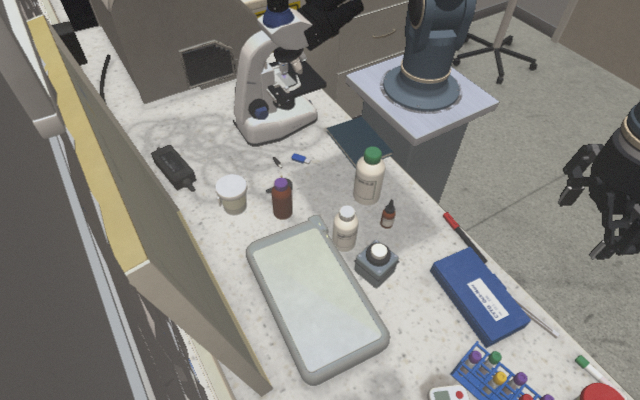

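Both pictures agree with the detections. In the top view the tall bottle (green cap) is at (330,276), the dropper at (286,272), the short bottle at (288,215), the brown one at (357,180), the cup at (392,137) and the key at (238,222). First I'll rise, shut the gripper and turn to yaw ≈ π/2, so that tool x = world y and tool y = world x.

>>> {"fn": "servo_tool", "kwargs": {
  "plan": [
    {"gripper":0,"tz":-0.01,"rz":0.16},
    {"gripper":0,"tz":-0.01,"rz":0.16},
    {"gripper":0,"tz":-0.01,"rz":0.16},
    {"gripper":0,"tz":-0.01,"rz":0.16},
    {"gripper":0,"tz":-0.01,"rz":0.16},
    {"gripper":0,"tz":-0.01,"rz":0.16},
    {"gripper":0,"rz":0.16},
    {"gripper":0,"rz":0.012},
    {"gripper":0},
    {"gripper":0}
  ]
}}

```text
$.plan[0]: bad value
```

>>> {"fn": "servo_tool", "kwargs": {
  "plan": [
    {"gripper":0.0,"tx":0.0,"ty":0.0,"tz":-0.01,"rx":0.0,"ry":0.0,"rz":0.16},
    {"gripper":0.0,"tx":0.0,"ty":0.0,"tz":-0.01,"rx":0.0,"ry":0.0,"rz":0.16},
    {"gripper":0.0,"tx":0.0,"ty":0.0,"tz":-0.01,"rx":0.0,"ry":0.0,"rz":0.16},
    {"gripper":0.0,"tx":0.0,"ty":0.0,"tz":-0.01,"rx":0.0,"ry":0.0,"rz":0.16},
    {"gripper":0.0,"tx":0.0,"ty":0.0,"tz":-0.01,"rx":0.0,"ry":0.0,"rz":0.16},
    {"gripper":0.0,"tx":0.0,"ty":0.0,"tz":-0.01,"rx":0.0,"ry":0.0,"rz":0.16},
    {"gripper":0.0,"tx":0.0,"ty":0.0,"tz":0.0,"rx":0.0,"ry":0.0,"rz":0.16},
    {"gripper":0.0,"tx":0.0,"ty":0.0,"tz":0.0,"rx":0.0,"ry":0.0,"rz":0.012},
    {"gripper":0.0,"tx":0.0,"ty":0.0,"tz":0.0,"rx":0.0,"ry":0.0,"rz":0.0}
  ]
}}

```text
t: 2.42
tool_pos: [0.2866, 0.611, 0.2911]
tcp_rot: [-3.141, 0.0, 1.573]
force: [0.3, 0.2, -0.3]
grip_width: 0.0002
gripper_force: 0.0
```

>>> {"fn": "servo_tool", "kwargs": {
  "plan": [
    {"gripper":0.0,"tx":-0.02,"ty":0.005,"tz":0.0,"rx":0.0,"ry":0.0,"rz":0.0},
    {"gripper":0.0,"tx":-0.04,"ty":0.009,"tz":0.0,"rx":0.0,"ry":0.0,"rz":0.0},
    {"gripper":0.0,"tx":-0.04,"ty":0.009,"tz":0.0,"rx":0.0,"ry":0.0,"rz":0.0},
    {"gripper":0.0,"tx":-0.04,"ty":0.009,"tz":0.0,"rx":0.0,"ry":0.0,"rz":0.0},
    {"gripper":0.0,"tx":-0.04,"ty":0.009,"tz":0.0,"rx":0.0,"ry":0.0,"rz":0.0},
    {"gripper":0.0,"tx":-0.04,"ty":0.009,"tz":0.0,"rx":0.0,"ry":0.0,"rz":0.0},
    {"gripper":0.0,"tx":-0.04,"ty":0.009,"tz":0.0,"rx":0.0,"ry":0.0,"rz":0.0},
    {"gripper":0.0,"tx":-0.04,"ty":0.009,"tz":0.0,"rx":0.0,"ry":0.0,"rz":0.0},
    {"gripper":0.0,"tx":-0.04,"ty":0.009,"tz":0.0,"rx":0.0,"ry":0.0,"rz":0.0},
    {"gripper":0.0,"tx":-0.02,"ty":0.005,"tz":0.0,"rx":0.0,"ry":0.0,"rz":0.0},
    {"gripper":0.0,"tx":0.0,"ty":0.0,"tz":0.0,"rx":0.0,"ry":0.0,"rz":0.0},
    {"gripper":0.0,"tx":0.0,"ty":0.0,"tz":0.0,"rx":0.0,"ry":0.0,"rz":0.0}
  ]
}}

```text
t: 3.92
tool_pos: [0.3684, 0.2527, 0.2913]
tcp_rot: [3.142, -0.001, 1.573]
force: [0.6, 0.3, 0.2]
grip_width: 0.0002
gripper_force: 0.0
```

>>> {"fn": "servo_tool", "kwargs": {
  "plan": [
    {"gripper":0.0,"tx":-0.002,"ty":0.0006,"tz":0.02,"rx":0.0,"ry":0.0,"rz":0.0},
    {"gripper":0.0,"tx":0.0,"ty":0.0,"tz":0.03,"rx":0.0,"ry":0.0,"rz":0.0},
    {"gripper":0.0,"tx":0.0,"ty":0.0,"tz":0.03,"rx":0.0,"ry":0.0,"rz":0.0},
    {"gripper":0.0,"tx":0.0,"ty":0.0,"tz":0.02,"rx":0.0,"ry":0.0,"rz":0.0},
    {"gripper":0.0,"tx":0.0,"ty":0.0,"tz":0.011,"rx":0.0,"ry":0.0,"rz":0.0},
    {"gripper":0.0,"tx":0.0,"ty":0.0,"tz":0.005,"rx":0.0,"ry":0.0,"rz":0.0},
    {"gripper":0.0,"tx":0.0,"ty":0.0,"tz":0.0,"rx":0.0,"ry":0.0,"rz":0.0},
    {"gripper":0.0,"tx":0.0,"ty":0.0,"tz":0.0,"rx":0.0,"ry":0.0,"rz":0.0}
  ]
}}

```text
t: 4.92
tool_pos: [0.3697, 0.2495, 0.1759]
tcp_rot: [3.141, -0.001, 1.571]
force: [0.3, -0.4, 1.2]
grip_width: -0.0002
gripper_force: 0.0
```

```bash
python3 - <<'E'
from h import *
c,R,t=cam("side"); cv2.imwrite("pics/s2.png",cv2.resize(c["frame"][80:280,240:480,::-1],None,fx=3,fy=3,interpolation=cv2.INTER_CUBIC)); o=env.get_obs(); print(o["t"],o["tool_pos"])
p=c["mtx"]@(R@o["tool_pos"]+t); print(p[:2]/p[2])
E
```

```text
4.975 [0.36973135 0.2494422  0.17595272]
[374.59412812 136.77011683]
```

View pics/s2.png

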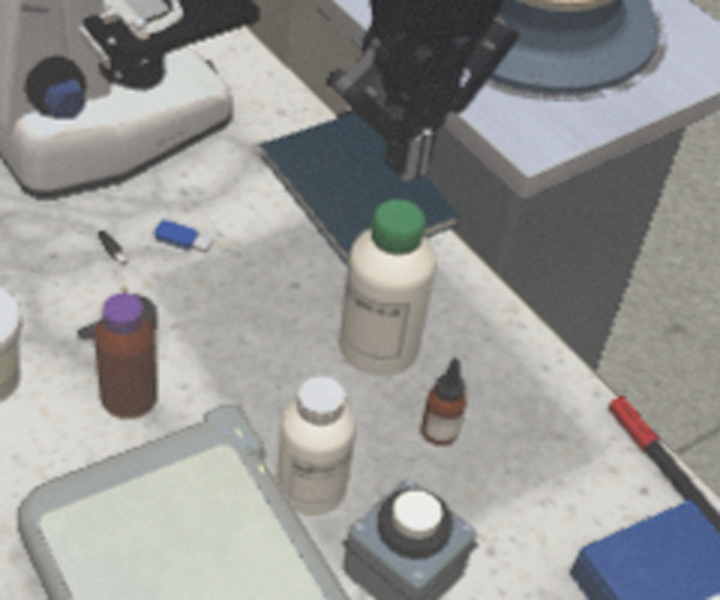

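The crop shows the shut fingertips at about (412,172), straight above the green cap at (400,215), with a clear gap of about 40 mm. I'll hold still for about 2 s.

>>> {"fn": "servo_tool", "kwargs": {
  "plan": [
    {"gripper":0.0,"tx":0.0,"ty":0.0,"tz":0.0,"rx":0.0,"ry":0.0,"rz":0.0},
    {"gripper":0.0,"tx":0.0,"ty":0.0,"tz":0.0,"rx":0.0,"ry":0.0,"rz":0.0},
    {"gripper":0.0,"tx":0.0,"ty":0.0,"tz":0.0,"rx":0.0,"ry":0.0,"rz":0.0},
    {"gripper":0.0,"tx":0.0,"ty":0.0,"tz":0.0,"rx":0.0,"ry":0.0,"rz":0.0},
    {"gripper":0.0,"tx":0.0,"ty":0.0,"tz":0.0,"rx":0.0,"ry":0.0,"rz":0.0},
    {"gripper":0.0,"tx":0.0,"ty":0.0,"tz":0.0,"rx":0.0,"ry":0.0,"rz":0.0},
    {"gripper":0.0,"tx":0.0,"ty":0.0,"tz":0.0,"rx":0.0,"ry":0.0,"rz":0.0},
    {"gripper":0.0,"tx":0.0,"ty":0.0,"tz":0.0,"rx":0.0,"ry":0.0,"rz":0.0},
    {"gripper":0.0,"tx":0.0,"ty":0.0,"tz":0.0,"rx":0.0,"ry":0.0,"rz":0.0},
    {"gripper":0.0,"tx":0.0,"ty":0.0,"tz":0.0,"rx":0.0,"ry":0.0,"rz":0.0},
    {"gripper":0.0,"tx":0.0,"ty":0.0,"tz":0.0,"rx":0.0,"ry":0.0,"rz":0.0},
    {"gripper":0.0,"tx":0.0,"ty":0.0,"tz":0.0,"rx":0.0,"ry":0.0,"rz":0.0}
  ]
}}

```text
t: 6.48
tool_pos: [0.3694, 0.2491, 0.1753]
tcp_rot: [3.142, -0.0, 1.571]
force: [0.7, -0.1, -0.1]
grip_width: -0.0001
gripper_force: 0.0
```

>>> {"fn": "servo_tool", "kwargs": {
  "plan": [
    {"gripper":0.0,"tx":0.0,"ty":0.0,"tz":0.0,"rx":0.0,"ry":0.0,"rz":0.0},
    {"gripper":0.0,"tx":0.0,"ty":0.0,"tz":0.0,"rx":0.0,"ry":0.0,"rz":0.0},
    {"gripper":0.0,"tx":0.0,"ty":0.0,"tz":0.0,"rx":0.0,"ry":0.0,"rz":0.0},
    {"gripper":0.0,"tx":0.0,"ty":0.0,"tz":0.0,"rx":0.0,"ry":0.0,"rz":0.0},
    {"gripper":0.0,"tx":0.0,"ty":0.0,"tz":0.0,"rx":0.0,"ry":0.0,"rz":0.0},
    {"gripper":0.0,"tx":0.0,"ty":0.0,"tz":0.0,"rx":0.0,"ry":0.0,"rz":0.0},
    {"gripper":0.0,"tx":0.0,"ty":0.0,"tz":0.0,"rx":0.0,"ry":0.0,"rz":0.0},
    {"gripper":0.0,"tx":0.0,"ty":0.0,"tz":0.0,"rx":0.0,"ry":0.0,"rz":0.0},
    {"gripper":0.0,"tx":0.0,"ty":0.0,"tz":-0.02,"rx":0.0,"ry":0.0,"rz":0.0},
    {"gripper":0.0,"tx":0.0,"ty":0.0,"tz":-0.03,"rx":0.0,"ry":0.0,"rz":0.0},
    {"gripper":0.0,"tx":0.0,"ty":0.0,"tz":-0.02,"rx":0.0,"ry":0.0,"rz":0.0}
  ]
}}

```text
t: 7.85
tool_pos: [0.3696, 0.2493, 0.2465]
tcp_rot: [3.141, -0.001, 1.571]
force: [0.4, 0.3, -0.3]
grip_width: -0.0003
gripper_force: 0.0
```

>>> {"fn": "servo_tool", "kwargs": {
  "plan": [
    {"gripper":0.0,"tx":0.02,"ty":0.002,"tz":0.0,"rx":0.0,"ry":0.0,"rz":0.0},
    {"gripper":0.0,"tx":0.03,"ty":0.003,"tz":0.0,"rx":0.0,"ry":0.0,"rz":0.0},
    {"gripper":0.0,"tx":0.025,"ty":0.003,"tz":0.0,"rx":0.0,"ry":0.0,"rz":0.0},
    {"gripper":0.0,"tx":0.012,"ty":0.0005,"tz":0.0,"rx":0.0,"ry":0.0,"rz":0.0},
    {"gripper":0.0,"tx":0.0,"ty":0.0,"tz":0.01,"rx":0.0,"ry":0.0,"rz":0.0},
    {"gripper":0.0,"tx":0.0,"ty":0.0,"tz":0.03,"rx":0.0,"ry":0.0,"rz":0.0},
    {"gripper":0.0,"tx":0.0,"ty":0.0,"tz":0.03,"rx":0.0,"ry":0.0,"rz":0.0},
    {"gripper":0.0,"tx":0.0,"ty":0.0,"tz":0.025,"rx":0.0,"ry":0.0,"rz":0.0},
    {"gripper":0.0,"tx":0.0,"ty":0.0,"tz":0.015,"rx":0.0,"ry":0.0,"rz":0.0},
    {"gripper":0.0,"tx":0.0,"ty":0.0,"tz":0.01,"rx":0.0,"ry":0.0,"rz":0.0},
    {"gripper":0.0,"tx":0.0,"ty":0.0,"tz":0.0,"rx":0.0,"ry":0.0,"rz":0.0},
    {"gripper":0.0,"tx":0.0,"ty":0.0,"tz":0.0,"rx":0.0,"ry":0.0,"rz":0.0}
  ]
}}

```text
t: 9.35
tool_pos: [0.3783, 0.3364, 0.126]
tcp_rot: [3.141, -0.001, 1.571]
force: [0.9, -0.4, 0.3]
grip_width: 0.0003
gripper_force: 0.0
```

```bash
python3 - <<'E'
from h import *
c,R,t=cam("side"); cv2.imwrite("pics/s3.png",cv2.resize(c["frame"][80:280,240:480,::-1],None,fx=3,fy=3,interpolation=cv2.INTER_CUBIC)); o=env.get_obs(); print(o["t"],o["tool_pos"])
for P in(o["tool_pos"],[.378,.336,.082]):
    p=c["mtx"]@(R@np.array(P)+t); print((p[:2]/p[2]-[240,80])*3)
E
```

```text
9.4 [0.3783276  0.33649743 0.12607922]
[465.04214636 314.52298218]
[454.50395981 358.28365104]
```

View pics/s3.png

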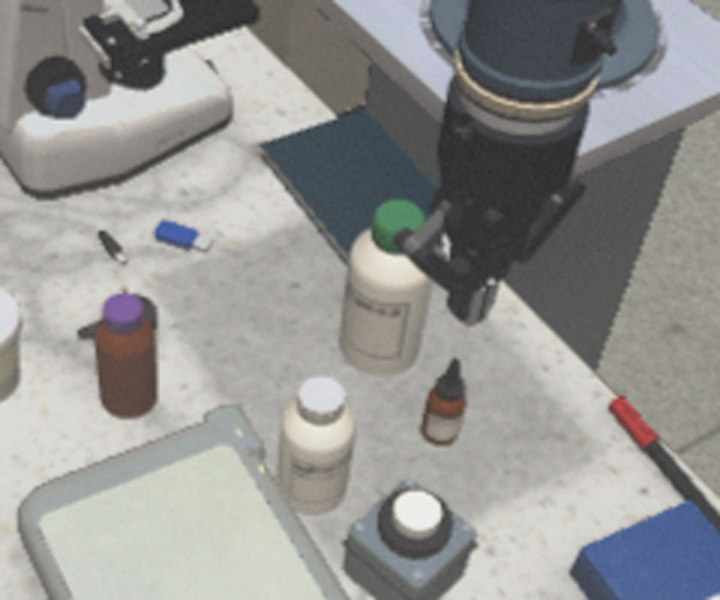

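The nozzle tip at (455,362) matches the projected estimate (454,358). The fingertips at (470,315) are straight above it. I'll drop 6 mm more and hold for over 2 s.

>>> {"fn": "servo_tool", "kwargs": {
  "plan": [
    {"gripper":0.0,"tx":0.0,"ty":0.0,"tz":0.006,"rx":0.0,"ry":0.0,"rz":0.0},
    {"gripper":0.0,"tx":0.0,"ty":0.0,"tz":0.0,"rx":0.0,"ry":0.0,"rz":0.0},
    {"gripper":0.0,"tx":0.0,"ty":0.0,"tz":0.0,"rx":0.0,"ry":0.0,"rz":0.0},
    {"gripper":0.0,"tx":0.0,"ty":0.0,"tz":0.0,"rx":0.0,"ry":0.0,"rz":0.0},
    {"gripper":0.0,"tx":0.0,"ty":0.0,"tz":0.0,"rx":0.0,"ry":0.0,"rz":0.0},
    {"gripper":0.0,"tx":0.0,"ty":0.0,"tz":0.0,"rx":0.0,"ry":0.0,"rz":0.0},
    {"gripper":0.0,"tx":0.0,"ty":0.0,"tz":0.0,"rx":0.0,"ry":0.0,"rz":0.0},
    {"gripper":0.0,"tx":0.0,"ty":0.0,"tz":0.0,"rx":0.0,"ry":0.0,"rz":0.0},
    {"gripper":0.0,"tx":0.0,"ty":0.0,"tz":0.0,"rx":0.0,"ry":0.0,"rz":0.0},
    {"gripper":0.0,"tx":0.0,"ty":0.0,"tz":0.0,"rx":0.0,"ry":0.0,"rz":0.0},
    {"gripper":0.0,"tx":0.0,"ty":0.0,"tz":0.0,"rx":0.0,"ry":0.0,"rz":0.0},
    {"gripper":0.0,"tx":0.0,"ty":0.0,"tz":0.0,"rx":0.0,"ry":0.0,"rz":0.0}
  ]
}}

```text
t: 10.9
tool_pos: [0.3779, 0.3361, 0.1193]
tcp_rot: [-3.142, -0.0, 1.571]
force: [-0.6, 0.2, 0.1]
grip_width: -0.0004
gripper_force: 0.0
```

>>> {"fn": "servo_tool", "kwargs": {
  "plan": [
    {"gripper":0.0,"tx":0.0,"ty":0.0,"tz":0.0,"rx":0.0,"ry":0.0,"rz":0.0},
    {"gripper":0.0,"tx":0.0,"ty":0.0,"tz":0.0,"rx":0.0,"ry":0.0,"rz":0.0},
    {"gripper":0.0,"tx":0.0,"ty":0.0,"tz":0.0,"rx":0.0,"ry":0.0,"rz":0.0},
    {"gripper":0.0,"tx":0.0,"ty":0.0,"tz":0.0,"rx":0.0,"ry":0.0,"rz":0.0},
    {"gripper":0.0,"tx":0.0,"ty":0.0,"tz":0.0,"rx":0.0,"ry":0.0,"rz":0.0},
    {"gripper":0.0,"tx":0.0,"ty":0.0,"tz":0.0,"rx":0.0,"ry":0.0,"rz":0.0},
    {"gripper":0.0,"tx":0.0,"ty":0.0,"tz":0.0,"rx":0.0,"ry":0.0,"rz":0.0},
    {"gripper":0.0,"tx":0.0,"ty":0.0,"tz":0.0,"rx":0.0,"ry":0.0,"rz":0.0},
    {"gripper":0.0,"tx":0.0,"ty":0.0,"tz":-0.02,"rx":0.0,"ry":0.0,"rz":0.0},
    {"gripper":0.0,"tx":0.0,"ty":0.0,"tz":-0.04,"rx":0.0,"ry":0.0,"rz":0.0},
    {"gripper":0.0,"tx":0.0,"ty":0.0,"tz":-0.04,"rx":0.0,"ry":0.0,"rz":0.0},
    {"gripper":0.0,"tx":0.0,"ty":0.0,"tz":-0.02,"rx":0.0,"ry":0.0,"rz":0.0}
  ]
}}

```text
t: 12.4
tool_pos: [0.3785, 0.3366, 0.2416]
tcp_rot: [3.139, -0.003, 1.571]
force: [-0.4, 0.2, -0.4]
grip_width: -0.0001
gripper_force: 0.0
```

>>> {"fn": "servo_tool", "kwargs": {
  "plan": [
    {"gripper":0.0,"tx":0.03,"ty":0.0,"tz":0.0,"rx":0.0,"ry":0.0,"rz":0.0},
    {"gripper":0.0,"tx":0.04,"ty":0.01,"tz":0.0,"rx":0.0,"ry":0.0,"rz":0.0},
    {"gripper":0.0,"tx":0.011,"ty":0.03,"tz":0.0,"rx":0.0,"ry":0.0,"rz":0.0},
    {"gripper":0.0,"tx":0.0,"ty":0.035,"tz":0.0,"rx":0.0,"ry":0.0,"rz":0.0},
    {"gripper":0.0,"tx":0.0,"ty":0.016,"tz":0.0,"rx":0.0,"ry":0.0,"rz":0.0},
    {"gripper":0.0,"tx":0.0,"ty":0.0,"tz":0.02,"rx":0.0,"ry":0.0,"rz":0.0},
    {"gripper":0.0,"tx":0.0,"ty":0.0,"tz":0.04,"rx":0.0,"ry":0.0,"rz":0.0},
    {"gripper":0.0,"tx":0.0,"ty":0.0,"tz":0.04,"rx":0.0,"ry":0.0,"rz":0.0},
    {"gripper":0.0,"tx":0.0,"ty":0.0,"tz":0.03,"rx":0.0,"ry":0.0,"rz":0.0},
    {"gripper":0.0,"tx":0.0,"ty":0.0,"tz":0.01,"rx":0.0,"ry":0.0,"rz":0.0},
    {"gripper":0.0,"tx":0.0,"ty":0.0,"tz":0.0,"rx":0.0,"ry":0.0,"rz":0.0},
    {"gripper":0.0,"tx":0.0,"ty":0.0,"tz":0.0,"rx":0.0,"ry":0.0,"rz":0.0}
  ]
}}

```text
t: 13.9
tool_pos: [0.4696, 0.4178, 0.1009]
tcp_rot: [3.14, -0.002, 1.571]
force: [0.4, 0.7, 0.6]
grip_width: 0.0002
gripper_force: 0.0
```

```bash
python3 - <<'E'
from h import *
c,R,t=cam("side"); cv2.imwrite("pics/s4.png",cv2.resize(c["frame"][160:300,290:450,::-1],None,fx=4,fy=4,interpolation=cv2.INTER_CUBIC)); o=env.get_obs(); print(o["t"],o["tool_pos"])
for P in(o["tool_pos"],[.469,.4175,.08]):
    p=c["mtx"]@(R@np.array(P)+t); print((p[:2]/p[2]-[290,160])*4)
E
```

```text
13.95 [0.46960357 0.41778633 0.10090661]
[361.92945514 333.89634128]
[356.58715844 358.73881276]
```

View pics/s4.png

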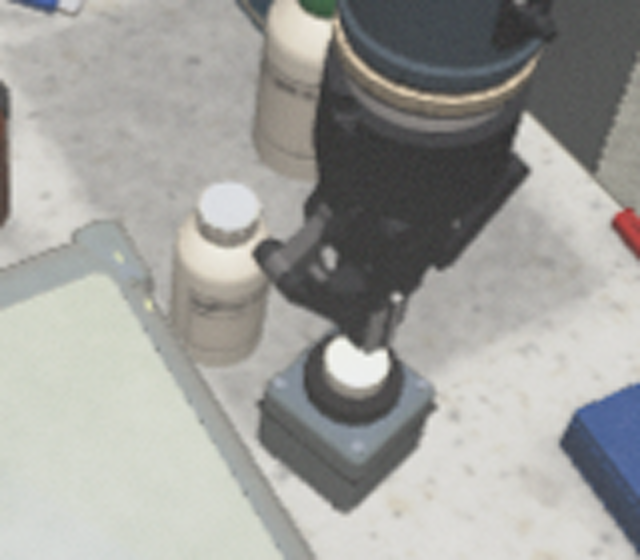

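The fingertips at (375,345) sit centred over the white key at (357,365). I'll press it gradually while watching the force.

>>> {"fn": "servo_tool", "kwargs": {
  "plan": [
    {"gripper":0.0,"tx":0.0,"ty":0.0,"tz":0.01,"rx":0.0,"ry":0.0,"rz":0.0},
    {"gripper":0.0,"tx":0.0,"ty":0.0,"tz":0.008,"rx":0.0,"ry":0.0,"rz":0.0},
    {"gripper":0.0,"tx":0.0,"ty":0.0,"tz":0.003,"rx":0.0,"ry":0.0,"rz":0.0},
    {"gripper":0.0,"tx":0.0,"ty":0.0,"tz":0.002,"rx":0.0,"ry":0.0,"rz":0.0},
    {"gripper":0.0,"tx":0.0,"ty":0.0,"tz":0.0,"rx":0.0,"ry":0.0,"rz":0.0}
  ]
}}

```text
t: 14.58
tool_pos: [0.4685, 0.4169, 0.0764]
tcp_rot: [-3.141, 0.0, 1.571]
force: [-1.9, -2.2, 4.2]
grip_width: -0.0005
gripper_force: 1.7
```

>>> {"fn": "servo_tool", "kwargs": {
  "plan": [
    {"gripper":0.0,"tx":0.0,"ty":0.0,"tz":0.002,"rx":0.0,"ry":0.0,"rz":0.0},
    {"gripper":0.0,"tx":0.0,"ty":0.0,"tz":0.0015,"rx":0.0,"ry":0.0,"rz":0.0},
    {"gripper":0.0,"tx":0.0,"ty":0.0,"tz":0.0,"rx":0.0,"ry":0.0,"rz":0.0},
    {"gripper":0.0,"tx":0.0,"ty":0.0,"tz":0.0,"rx":0.0,"ry":0.0,"rz":0.0}
  ]
}}

```text
t: 15.08
tool_pos: [0.4687, 0.4171, 0.074]
tcp_rot: [-3.141, -0.0, 1.571]
force: [-4.4, -2.6, 11.5]
grip_width: 0.0001
gripper_force: 5.4
```

>>> {"fn": "servo_tool", "kwargs": {
  "plan": [
    {"gripper":0.0,"tx":0.0,"ty":0.0,"tz":0.001,"rx":0.0,"ry":0.0,"rz":0.0},
    {"gripper":0.0,"tx":0.0,"ty":0.0,"tz":0.0,"rx":0.0,"ry":0.0,"rz":0.0},
    {"gripper":0.0,"tx":0.0,"ty":0.0,"tz":0.0,"rx":0.0,"ry":0.0,"rz":0.0}
  ]
}}

```text
t: 15.45
tool_pos: [0.4688, 0.4171, 0.0739]
tcp_rot: [-3.141, -0.001, 1.571]
force: [-5.6, -4.7, 16.4]
grip_width: 0.0003
gripper_force: 8.0
```

The tip has stopped at z = 0.074 while the force rises to 16 N, so the key is fully down. I'll release it, rise and check.

>>> {"fn": "servo_tool", "kwargs": {
  "plan": [
    {"gripper":0.0,"tx":0.0,"ty":0.0,"tz":-0.005,"rx":0.0,"ry":0.0,"rz":0.0},
    {"gripper":0.0,"tx":0.0,"ty":0.0,"tz":-0.01,"rx":0.0,"ry":0.0,"rz":0.0},
    {"gripper":0.0,"tx":0.0,"ty":0.0,"tz":-0.03,"rx":0.0,"ry":0.0,"rz":0.0},
    {"gripper":0.0,"tx":0.0,"ty":0.0,"tz":-0.05,"rx":0.0,"ry":0.0,"rz":0.0},
    {"gripper":0.0,"tx":0.0,"ty":0.0,"tz":-0.05,"rx":0.0,"ry":0.0,"rz":0.0},
    {"gripper":0.0,"tx":0.0,"ty":0.0,"tz":-0.03,"rx":0.0,"ry":0.0,"rz":0.0},
    {"gripper":0.0,"tx":0.0,"ty":0.0,"tz":0.0,"rx":0.0,"ry":0.0,"rz":0.0},
    {"gripper":0.0,"tx":0.0,"ty":0.0,"tz":0.0,"rx":0.0,"ry":0.0,"rz":0.0},
    {"gripper":0.0,"tx":0.0,"ty":0.0,"tz":0.0,"rx":0.0,"ry":0.0,"rz":0.0}
  ]
}}

```text
t: 16.58
tool_pos: [0.4682, 0.4166, 0.245]
tcp_rot: [-3.139, 0.002, 1.571]
force: [0.1, 0.4, -0.1]
grip_width: -0.0
gripper_force: 0.0
```

```bash
python3 - <<'E'
from h import *
c,R,t=cam("side"); o=env.get_obs(); print(o["t"],o["tool_pos"],o["force"])
for q in("tall_bottle","dropper_bottle","short_bottle","brown_bottle","cup","key_top"):
    for s in env.silhouettes("side",q)[:1]:
        v,u=np.nonzero(s["mask"]&(c["z_map"]>0)); P=np.array([world(c,R,t,(a,b),c["z_map"][b,a]) for a,b in zip(u,v)])
        T=P[P[:,2]>np.percentile(P[:,2],98)-.01]; print(q,np.round(s["rect"]),"%.3f"%np.percentile(P[:,2],98),np.round((T.min(0)+T.max(0))/2,3))
E
```

```text
16.625 [0.46828682 0.41662243 0.2451293 ] [-0.38357061 -0.1185827  -0.96289571]
tall_bottle [367. 175.  29.  60.] 0.136 [0.367 0.243 0.136]
dropper_bottle [390. 215.  19.  24.] 0.072 [0.379 0.339 0.07 ]
short_bottle [347. 228.  20.  46.] 0.106 [0.482 0.33  0.102]
brown_bottle [284. 200.  24.  43.] 0.100 [0.552 0.197 0.096]
key_top [381. 250.  14.  15.] 0.083 [0.471 0.419 0.08 ]
```

The key is back up at 83 mm measured, the same as before the press. The bottles read the same as before, and the tall one is partly hidden by the arm. Handing in.

```bash
python3 -c "
from station import env
print(env.hand_in())"
```

```text
the job is handed in; nothing more can be done
None
```

I pointed at the tallest bottle, then the dropper bottle, from about 4 cm straight above and held over 2 s each, then pressed the key fully down and it came back up. No unexpected contact force showed, the bottles read in place afterwards (tall one partly hidden by the arm, cup missing from that last check), and I handed the job in at about 17 s.

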